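# Lock the tilting bin: feel for the hidden groove with the drop key

### The job

Lock the reject bin so that it cannot tip: lift the steel drop key out of its wooden stand, put its blade through the brush-sealed slot of the lock housing near the slot's end away from the bin, and slide it, pressed lightly on the sprung bar hidden inside, towards the bin until it drops into the bar's cross groove. Stop there, without dragging the bar along, push the key down until its collar lies flat on the housing, and let go of it. Do not rock the bin or disturb the mallet head, bushing and gauge block.

Things in the scene. Friction and masses are not known exactly. Their poses are not given: they have to be found in the camera images.
- key_grip (a point): Centre of the rectangular grip of the drop key: 30 mm (its x) by 20 mm (its y), 56 mm tall. The key is bare steel, about 0.28 kg, and starts upright in the stand; z is up along it, and a half turn about z gives the same key. This point is 35 mm above the collar's underside and 69 mm above the blade's tip.
- key_seat (a point): Centre of the underside of the key's round collar (38 mm across, 7 mm thick, just below the grip), same axes as key_grip. From here the flat blade points down: 12 mm (x) by 8 mm (y), 34 mm long.
- stand_top (a point): Centre of the top of the key's dark wooden stand, a fixed block 70 by 70 mm, 45 mm high, with a hole 40 mm deep in which the blade hangs loosely; the collar rests on the top.
- housing: Grey iron lock housing, fixed; its origin is under the middle of its foot, on the ledge. 70 mm wide (x), 330 mm long (y), 60 mm high, z up; +y points to the bin, whose bracket begins 180 mm from here. Screw heads 3 mm high on its cover, 24 mm to either side of the centre line, at y = +-100 and +-145 mm.
- slot_mid (a point): Middle of the slot in the housing's cover, at the height of the cover's top, axes as the housing's. The slot is 18 mm wide (x) and runs 75 mm either way along y. Black bristles hide what is inside and offer no resistance. With its blade in the bar's groove the key's collar can lie on the cover; elsewhere the bar holds it 6 to 14 mm above.
- lockbar (a joint): Shift of the hidden lock bar along y since the start, m. Its flat top lies 20 mm below slot_mid on springs: it gives above 2.5 N, then 0.6 N per mm, 8 mm at most. One groove crosses it (along x), 12.5 mm wide, 17 mm deep, centred anywhere from y = -30 to +55 mm of slot_mid. Over 15 N sideways drags the bar; over 8 mm of shift spoils the lock.
- bin (a joint): Tilt of the olive steel bin (200 by 200 mm, 125 mm deep, top about 195 mm above the ledge, centre 300 mm from slot_mid in +y) on its bracket, rad; 0 is upright. It has rejected pinions in it. Leave it alone.
- mallet_c (a point): Centre of a mallet head lying on the ledge: 88 mm long (x), 40 mm thick, copper-faced. Bystander.
- bushing_c (a point): Centre of a cast-iron bushing, 48 mm across, 36 mm high. Bystander.
- gauge_c (a point): Centre of an aluminium gauge block, 30 by 35 by 20 mm. Bystander.
There are look-alikes about, which are no part of the job. What is shaped like the part that bears key_grip but green or red is not meant.

How it is judged:
On the way:
1. the key's blade is in the slot, 45 mm or more from its middle on the side away from the bin, resting on the bar (collar 4 to 18 mm above the housing) (y of key_seat in the frame of slot_mid between -0.075 and -0.045 m and x of key_seat in the frame of slot_mid between -0.01 and 0.01 m and z of key_seat in the frame of slot_mid between 0.004 and 0.018 m), for 0.1 s.
At the end, for the whole second after the job is handed in: The key stands by itself in the bar's groove, let go of and at rest, upright within 0.08 rad, its collar down on the housing within 3 mm, and the bar within 8 mm of where it began (z of key_seat in the frame of slot_mid between -0.003 and 0.003 m and x of key_seat in the frame of slot_mid between -0.008 and 0.008 m and y of key_seat in the frame of slot_mid between -0.05 and 0.075 m and angle between key_seat's own z axis and vertical below 0.08 rad and linear speed of key below 0.02 m/s and value of joint lockbar between -0.008 and 0.008 m); the robot touches nothing.
It fails at once if the lock bar is dragged along more than 8 mm (value of joint lockbar above 0.008 m or value of joint lockbar below -0.008 m).
It fails at once if the bin is rocked more than 0.1 rad (value of joint bin above 0.1 rad or value of joint bin below -0.1 rad).
It fails at once if the mallet head is disturbed (moved more than 20 mm) (distance of mallet_c from where it was at the start of the episode above 0.02 m).
It fails at once if the bushing is disturbed (moved more than 20 mm) (distance of bushing_c from where it was at the start of the episode above 0.02 m).
It fails at once if the gauge block is disturbed (moved more than 20 mm) (distance of gauge_c from where it was at the start of the episode above 0.02 m).
It also fails if it takes over 64 s, if anything falls off the work surface, if the arm or the gripper's body presses on something with over 40 N, if the wrist force passes 120 N, or if a joint passes its speed limit or range.

### The arm

A 6-joint arm with a two-finger parallel gripper is mounted at the origin on the work surface. World frame = base frame: x ahead of the robot, y to its left, z up, the work surface at z = 0. Lengths are in m, angles in rad, forces in N, time in s.
With the tool pointing down it reaches from about 0.35 to 0.8 m from the base axis. Payload 7.3 kg.
Tool frame: the origin (TCP) lies at the very end of the fingers, on their centre line; the grasp point (between the pads) lies 19 mm behind it; z points along the fingers, y is the line along which they close (so a half turn about z gives the same grasp; the last joint's range is limited). The gripper opens to 85 mm and grips with 20 to 120 N. Pads are 22 mm wide; open, the fingers measure 114 mm over their backs; the gripper's body (76 mm by 85 mm) begins 54 mm behind the grasp point. The pads swing forward as they close: fully open they stand 13 mm farther back than shut.
Start: joints at [0.986, 0.342, 1.524, -0, 1.275, -0.146], TCP at [0.223, 0.475, 0.231] pointing down, gripper open.
Joint ranges: [-2.53, 2.53], [-0.77, 2.02], [0.04, 2.7], [-1, 4.14], [0.28, 2.66], [-3.11, 3.11]. Speed limits (rad/s): [2.57, 2.57, 3.14, 3.14, 3.14, 3.14].

### API

Orientations are given as a rotation vector (axis times angle).
In Python, from cell import * gives the robot as it stands. The module is installed in compiled form; this text tells all that it offers.
- The arm moves only by the shell command python3 -m inch 'ROWS' [FORCE]. ROWS is JSON, a list of rows, each a list of 3 entries, a list of its own where there are three numbers: the shift along the tool's x, y, z each as a share of 0.2 m, from -1 to 1, then the turn, a rotation vector about the tool's x, y, z each as a share of 0.5 rad, from -1 to 1, then the closure, from 0 (fully open) to 1 (shut). A call has 1 to 8 rows; each row is the pose to reach, as a shift and turn from the pose commanded when the call began, along the tool's axes at that moment; what a row does not reach only later rows make up. A row lasts 1/8 s, in which the tool goes at most 62.5 mm and 10.7 degrees, less where a joint would pass 70% of its speed; a pose out of reach is approached as far as the arm can. A call with a number of a shift or a turn outside -1 to 1 is refused whole. A call with a gripper value outside its range is refused whole. The fingers move at their own pace and stop on an object; FORCE is the grip in N (left out, the last holds). Time passes only in rows, so rows that repeat a pose let the fingers close. It gives the time, the measured TCP pose, the force, the opening and the grip force at its end, in the units of the state.
- sense(): the state, without advancing time (a new reading comes with each control period).
- read_camera(name): name is "side" or "top" or "wrist"; returns a dict with "image" (384x512x3 uint8, blue, green, red), "depth" (384x512 float32, m along the optical axis (not along the pixel's ray), 0 where there is no reading), "intrinsics" (3x3 intrinsics, pixels), "R" (3x3) and "t" (3): a world point X has camera coordinates R X + t. Camera axes: x right, y down, z forward; pixel columns grow to the right and rows downward; lengths in m; the calibration is good to about 2 mm. The wrist camera is an equidistant fisheye: a pixel r from the principal point sees the ray r / f radians off the axis. A picture is of the moment at which its call begins.
- sign_off(): hands the job in; it is judged then, once.
The state is a dict: "time": time; "joint_positions": joint angles; "qvel": joint speeds; "effort": joint torques, N m; "position": TCP position; "tcp_rot": TCP orientation; "force": force on the tool from outside, world axes, zero at the start; "ft_torque": the same for the moment, N m; "gripper_width": finger opening in m; "gripper_force": force on a finger pad.
Only numpy, scipy, OpenCV 4.12 (cv2) and the standard library are available. Lean on these libraries where they do the work, as an engineer would, in place of code of your own. Each camera call takes 0.05 s, during which the arm holds its last target. There are 200 camera calls.

## Working session

There is one attempt and no reset: what is moved stays moved. The work goes in short steps, Python scripts to look and compute and a shell command to move; the robot and the scene stay as the last step left them, time stands still between calls to the robot, and variables do not carry over. Pictures are saved under pics/ and viewed, at most 10 in all, crops included, and the job is handed in when it is done.

```bash
mkdir -p pics
cat > h.py <<'E'
from cell import *
import numpy as np, cv2
def grab(n):
    c=read_camera(n); np.savez('pics/%s.npz'%n,**c); return c
def world(c,u,v):  # from depth (pinhole)
    K=np.array(c['intrinsics']); d=float(c['depth'][int(v),int(u)])
    p=np.linalg.inv(K)@[u,v,1]*d
    return c['R'].T@(p-c['t'])
def onplane(c,u,v,z):
    K=np.array(c['intrinsics']); r=c['R'].T@(np.linalg.inv(K)@[u,v,1]); o=-c['R'].T@c['t']
    return o+r*(z-o[2])/r[2]
E
python3 - <<'E'
from h import *
a=grab('top');b=grab('side')
cv2.imwrite('pics/top1.png',a['image']);cv2.imwrite('pics/side1.png',b['image'])
s=sense();print(s)
for c in(a,b):print(c['intrinsics'],-c['R'].T@c['t'],c['R'])
E
```

```text
{'time': 0.1, 'joint_positions': array([ 9.85967596e-01,  3.42636371e-01,  1.52489208e+00, -2.98851540e-05,
        1.27542000e+00, -1.46000411e-01]), 'qvel': array([-0.00104348, -0.00154012, -0.00132687, -0.00021634,  0.00038456,
        0.00160023]), 'effort': array([ 1.59893425e-03, -4.34445906e+01, -2.46492487e+01, -1.28339325e-04,
        4.64369921e-03, -1.20579097e-05]), 'position': array([0.22285382, 0.47496586, 0.23071439]), 'tcp_rot': array([-6.83679208e-01, -3.06582893e+00,  2.00482386e-03]), 'force': array([ 0.02888291, -0.13892244, -0.69047856]), 'ft_torque': array([ 0.00275408, -0.02829173,  0.0285774 ]), 'gripper_force': 0.0, 'gripper_width': 0.08565219325731337}
[[352.2244909    0.         250.44894874]
 [  0.         352.2244909  184.83151776]
 [  0.           0.           1.        ]] [ 4.95329670e-01 -2.58882823e-07  8.49133607e-01] [[-0.00214504 -0.99989861 -0.01407709]
 [-0.99841776  0.00293244 -0.05615491]
 [ 0.05619049  0.01393436 -0.99832282]]
[[347.75657343   0.         255.18038674]
 [  0.         347.75657343 190.36333135]
 [  0.           0.           1.        ]] [ 0.32813704 -0.6703965   0.55359139] [[ 0.94794966 -0.3177607   0.02048369]
 [-0.14988629 -0.50204972 -0.85175124]
 [ 0.2809369   0.80434708 -0.52354583]]
```

View pics/top1.png

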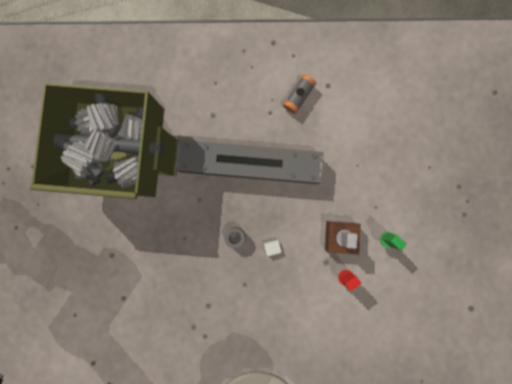

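View pics/side1.png

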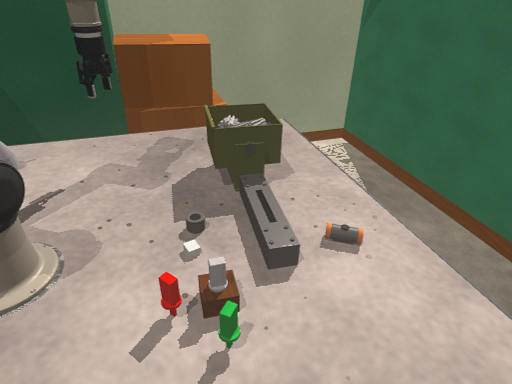

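Run:
```python
from h import *
a=dict(np.load('pics/top.npz'));im=a['image'];d=a['depth']
K=a['intrinsics'];v,u=np.mgrid[:384,:512]
P=np.stack([(u-K[0,2])/K[0,0]*d,(v-K[1,2])/K[1,1]*d,d],-1)-a['t'];P=P@a['R']
np.set_printoptions(precision=4,suppress=True)
def rect(m,z,name):
    cs,_=cv2.findContours(m.astype(np.uint8),cv2.RETR_EXTERNAL,cv2.CHAIN_APPROX_NONE)
    c=max(cs,key=cv2.contourArea).reshape(-1,2)
    p=np.array([onplane(a,x,y,z)[:2] for x,y in c],np.float32)*1000
    r=cv2.minAreaRect(p);print(name,'z',z,'c',r[0],'size',r[1],'ang',r[2],'bbox',c.min(0),c.max(0))
def box(x0,y0,x1,y1): return (u>=x0)&(u<=x1)&(v>=y0)&(v<=y1)
Z=P[...,2]
print('depths: key',world(a,351,241),'stand',world(a,332,228),'cover',world(a,200,165),world(a,300,172),'slot',world(a,250,160),'ledge',world(a,300,220))
hb=box(165,125,335,190); 
rect(hb&(Z>.05)&(Z<.075)&(u>180),.06,'housing')
g=im.max(2).astype(int); rect(box(205,145,295,175)&(g<50),.06,'slot')
sb=box(315,210,372,265)
rect(sb&(Z>.035),.045,'stand')
kt=Z[sb].max();print('keytop z max',kt)
rect(sb&(Z>.09),.108,'grip')
hsv=cv2.cvtColor(im,cv2.COLOR_BGR2HSV).astype(int)
rect(box(330,260,370,295)&(hsv[...,1]>180),.05,'red');rect(box(375,225,412,255)&(hsv[...,1]>150),.05,'green')
print(Z[232:252:2,328:364:3]*1000)
cv2.imwrite('pics/c1.png',np.hstack([cv2.resize(im[205:300,310:415],None,fx=4,fy=4,interpolation=2),cv2.resize(dict(np.load('pics/side.npz'))['image'][245:340,195:290],(380,380),interpolation=2)]))
```

```text
depths: key [ 0.4194 -0.1986  0.108 ] stand [ 0.4421 -0.1733  0.0443] cover [0.5847 0.1245 0.0613] [ 0.5685 -0.1006  0.0577] slot [0.5964 0.012  0.0552] ledge [ 0.4584 -0.1065  0.0019]
housing z 0.06 c (594.48974609375, 10.552963256835938) size (322.5614929199219, 70.85648345947266) ang 84.89460754394531 bbox [181 140] [323 182]
slot z 0.06 c (596.037109375, 27.7591552734375) size (117.98395538330078, 11.480478286743164) ang 85.36151885986328 bbox [217 156] [269 164]
stand z 0.045 c (421.27044677734375, -199.2696075439453) size (71.9334487915039, 70.30101776123047) ang 86.01705169677734 bbox [327 221] [360 254]
keytop z max 0.8491336073121474
grip z 0.108 c (421.4929504394531, -197.64585876464844) size (22.821453094482422, 29.16693687438965) ang 89.01652526855469 bbox [345 233] [356 247]
red z 0.05 c (327.6500549316406, -206.52578735351562) size (43.51549530029297, 29.994747161865234) ang 44.74131774902344 bbox [339 271] [359 289]
green z 0.05 c (412.1639404296875, -316.67620849609375) size (30.570655822753906, 15.64023208618164) ang 48.776607513427734 bbox [390 237] [404 248]
[[ 36.
[... 424 characters left out ...]
86  44.8566   0.1841]
 [ 39.6186  43.9162  44.7342  53.173   50.2528  74.8914 100.7819 109.6225
  107.7193 107.0946  46.766    0.4243]
 [ 39.7268  46.6444  45.2609  45.9929  52.1178  74.4701 100.2541 109.9615
  108.0117 106.3938  45.7219   1.7965]
 [ 40.2198  47.0227  43.6119  44.1856  51.1901  74.4051 100.7826 107.3281
  108.0913 106.1421  44.9489   0.6017]
 [ 43.7543  45.7384  44.3528  44.6678  45.7049  44.3498 100.1472 109.1595
  109.5124 108.7356  48.0507  -1.0141]
 [ 46.3231  43.089   44.4813  43.7267  46.9558  43.3178  46.899   45.6051
   45.7408  43.0397  44.1137   4.6385]
 [ 44.7173  45.0499  43.2865  44.0176  44.7017  45.708   45.2684  44.1691
   44.4251  42.6351  41.1943  -1.5601]]
```

View pics/c1.png

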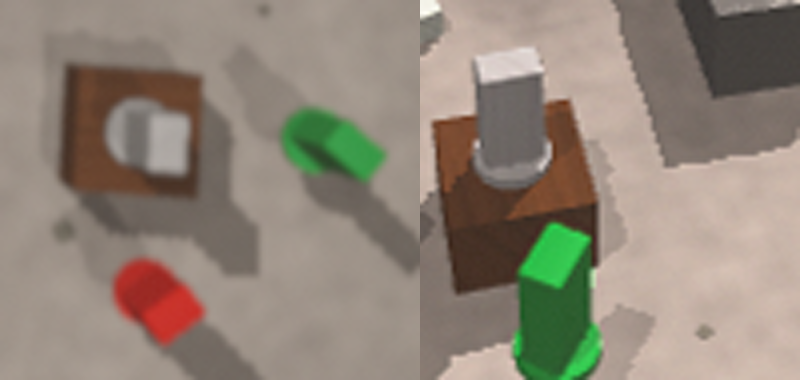

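```bash
cat >> h.py <<'E'
from scipy.spatial.transform import Rotation as Ro
def goto(x,y,z,yaw):
    """yaw (deg) = direction of tool y line in world minus 90 (half-turn symmetric)"""
    s=sense();R=Ro.from_rotvec(s['tcp_rot']);best=None
    for k in(0,180):
        a=np.radians(yaw+k);ty=np.array([-np.sin(a),np.cos(a),0]);tz=np.array([0,0,-1.]);tx=np.cross(ty,tz)
        w=(R.inv()*Ro.from_matrix(np.c_[tx,ty,tz])).as_rotvec()
        if best is None or np.linalg.norm(w)<np.linalg.norm(best):best=w
    d=R.inv().apply(np.array([x,y,z])-s['position'])
    print('pos',s['position'].round(4),'F',np.round(s['force'],1),'w',round(float(s['gripper_width']),4),'grip',round(float(s['gripper_force']),1),'t',s['time'])
    print('shift',(d/.2).round(3),'turn',(best/.5).round(3)); print('axes\n',R.as_matrix().round(4))
E
python3 - <<'E'
from h import *
a=dict(np.load('pics/top.npz'));im=a['image']
g=im.max(2);m=np.zeros_like(g);m[145:178,205:295]=(g[145:178,205:295]<75)
m=cv2.morphologyEx(m,cv2.MORPH_CLOSE,np.ones((3,3),np.uint8))
cs,_=cv2.findContours(m,0,cv2.CHAIN_APPROX_NONE);c=max(cs,key=cv2.contourArea).reshape(-1,2)
p=np.array([onplane(a,x,y,.06)[:2] for x,y in c],np.float32)*1000
print(cv2.minAreaRect(p),c.min(0),c.max(0));print(g[160:163,255:300],g[150:172,250])
goto(.33,.3,.25,0);goto(.42,-.198,.25,0)
E
```

```text
((594.669189453125, 15.14101791381836), (147.48123168945312, 16.38461685180664), 84.99873352050781) [216 155] [281 166]
[[ 47  46  48  48  47  47  49  47  49  48  51  50  49  51  50  52  53  54
   55  58  56  60  62  63  61  63  70  83 102 111 110 110 111 111 111 111
  111 110 111 110 110 110 109 110 109]
 [ 47  46  48  46  47  48  48  48  48  46  48  48  49  47  51  49  50  47
   51  50  51  50  51  52  51  51  55  78 100 109 110 110 110 111 110 110
  110 111 110 109 109 110 110 109 110]
 [ 48  46  47  46  49  46  48  47  49  49  48  49  49  50  51  50  49  49
   50  51  50  50  50  52  50  50  54  78 101 111 111 110 110 110 110 110
  110 110 110 110 110 110 110 109 109]] [111 110 111 111 110 109  98  77  53  45  47  47  49  50  68  93 106 110
 111 111 110 110]
pos [0.2229 0.475  0.2307] F [ 0.  -0.1 -0.7] w 0.0857 grip 0.0 t 0.1
shift [-0.857 -0.564 -0.096] turn [-0.003 -0.001 -0.878]
axes
 [[-9.053e-01  4.249e-01 -7.000e-04]
 [ 4.249e-01  9.053e-01 -1.100e-03]
 [ 2.000e-04 -1.300e-03 -1.000e+00]]
pos [0.2229 0.475  0.2307] F [ 0.  -0.1 -0.7] w 0.0857 grip 0.0 t 0.1
shift [-2.322 -2.627 -0.093] turn [-0.003 -0.001 -0.878]
axes
 [[-9.053e-01  4.249e-01 -7.000e-04]
 [ 4.249e-01  9.053e-01 -1.100e-03]
 [ 2.000e-04 -1.300e-03 -1.000e+00]]
```

```bash
python3 -m inch '[[[-0.28,-0.18,-0.03],[0,0,-0.3],0],[[-0.57,-0.37,-0.06],[0,0,-0.6],0],[[-0.857,-0.564,-0.096],[0,0,-0.878],0],[[-0.857,-0.564,-0.096],[0,0,-0.878],0],[[-0.857,-0.564,-0.096],[0,0,-0.878],0]]'; python3 -c "
from h import *
goto(.42,-.198,.25,0)"
```

```text
time: 0.72
position: [0.3309, 0.2993, 0.2505]
tcp_rot: [-0.005, -3.142, -0.0]
force: [-0.6, 0.3, -0.1]
gripper_width: 0.0857
gripper_force: 0.0
pos [0.3309 0.2993 0.2505] F [-0.6  0.3 -0.1] w 0.0857 grip 0.0 t 0.725
shift [-4.530e-01 -2.485e+00  2.000e-03] turn [ 0.    -0.    -0.006]
axes
 [[-1.0e+00  2.9e-03 -1.0e-04]
 [ 2.9e-03  1.0e+00  0.0e+00]
 [ 1.0e-04  0.0e+00 -1.0e+00]]
```

```bash
python3 -m inch '[[[-0.15,-0.28,0],[0,0,0],0],[[-0.3,-0.56,0],[0,0,0],0],[[-0.45,-0.84,0],[0,0,0],0],[[-0.45,-1,0],[0,0,0],0],[[-0.45,-1,0],[0,0,0],0]]' | head -2;  python3 -m inch '[[[0,-0.28,0],[0,0,0],0],[[0,-0.56,0],[0,0,0],0],[[0,-0.84,0],[0,0,0],0],[[0,-1,0],[0,0,0],0],[[0,-1,0],[0,0,0],0]]' | head -2;  python3 -m inch '[[[0,-0.25,0],[0,0,0],0],[[0,-0.49,0],[0,0,0],0],[[0,-0.49,0],[0,0,0],0],[[0,-0.49,0],[0,0,0],0]]' | head -2
python3 - <<'E'
from h import *
c=grab('wrist');cv2.imwrite('pics/w1.png',c['image']);print(c['intrinsics'],c['R'],-c['R'].T@c['t'])
goto(.4215,-.198,.25,0)
E
```

```text
time: 1.35
position: [0.4203, 0.0997, 0.2501]
time: 1.98
position: [0.4208, -0.0996, 0.2502]
time: 2.48
position: [0.4208, -0.1956, 0.2502]
[[297.31863964   0.         255.1411295 ]
 [  0.         297.31863964 187.42742298]
 [  0.           0.           1.        ]] [[-1.44780834e-03  9.99998873e-01  3.96932470e-04]
 [ 9.66173701e-01  1.29647132e-03  2.57888928e-01]
 [ 2.57888123e-01  7.56879455e-04 -9.66174489e-01]] [ 0.35578675 -0.19544121  0.39285822]
pos [ 0.4207 -0.1955  0.2503] F [0.7 0.4 0.6] w 0.0853 grip 0.0 t 2.525
shift [-0.004 -0.013  0.002] turn [ 0.002 -0.001  0.004]
axes
 [[-1.0e+00 -2.2e-03 -3.0e-04]
 [-2.2e-03  1.0e+00  1.1e-03]
 [ 3.0e-04  1.1e-03 -1.0e+00]]
```

View pics/w1.png

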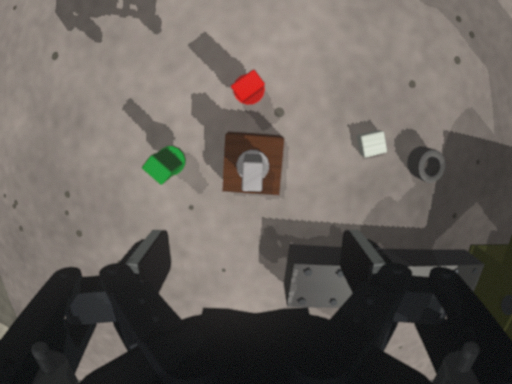

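```bash
cat >> h.py <<'E'
def fish(c,u,v,z):
    K=c['intrinsics'];x=(u-K[0,2])/K[0,0];y=(v-K[1,2])/K[1,1];r=np.hypot(x,y)+1e-12
    q=np.array([np.sin(r)*x/r,np.sin(r)*y/r,np.cos(r)]);w=c['R'].T@q;o=-c['R'].T@c['t']
    return o+w*(z-o[2])/w[2]
def frect(c,m,z):
    cs,_=cv2.findContours(m.astype(np.uint8),0,cv2.CHAIN_APPROX_NONE);k=max(cs,key=cv2.contourArea).reshape(-1,2)
    p=np.array([fish(c,x,y,z)[:2] for x,y in k],np.float32)*1000
    print(cv2.minAreaRect(p),k.min(0),k.max(0))
E
python3 - <<'E'
from h import *
c=dict(np.load('pics/wrist.npz'));im=c['image'].astype(int)
b=np.zeros(im.shape[:2],bool);b[125:205,215:295]=1
g=im.max(2);sat=im.max(2)-im.min(2)
print(g[160:196:3,238:270:2])
for t in(165,175):frect(c,b&(g>t)&(sat<20)&(np.arange(384)[:,None]>158)&(abs(np.arange(512)-253)<18),.108)
frect(c,b&(sat>35),.045)
E
```

```text
[[ 98 110 104  82  78  77  77  76  78  77  79  75 115 150 161 106]
 [106 110 114 146 158 154 150 150 150 146 145 142 133 143 153 130]
 [106 109 117 156 170 174 176 173 174 173 172 170 155 139 143 125]
 [106 107 115 164 173 171 172 170 170 170 171 172 151 141 142 123]
 [110 110 119 160 171 171 169 170 169 173 171 168 152 146 138 101]
 [ 98 133 139 165 170 168 170 169 169 168 167 166 152 139  99  82]
 [ 94  94 115 163 169 170 167 165 166 169 171 169 126  91  84  81]
 [ 97  96 120 161 167 165 167 171 171 172 176 166 113  84  85  87]
 [ 96  94 117 163 165 171 172 171 174 175 175 167 108  85  86  88]
 [ 93  91 124 167 172 171 172 174 175 176 178 169 105  81  80  82]
 [ 89  92 113 154 163 151 152 154 155 159 161 147  94  78  80  81]
 [125 122 119 119 119 116 111 110 109 100  97  94  92  93  89  90]]
((420.8825378417969, -197.83059692382812), (15.90060043334961, 25.881500244140625), 87.39552307128906) [244 164] [261 189]
((430.87225341796875, -193.373046875), (5.123559474945068, 3.9724109172821045), 0.07593699544668198) [255 184] [259 189]
((420.9033203125, -188.00393676757812), (47.5515251159668, 69.55897521972656), 85.91297912597656) [243 135] [283 194]
```

```bash
python3 -c "
from h import *
goto(.421,-.198,.066,-3.5)"; python3 -m inch '[[[0,-0.0125,0.2],[0,0,0.06],0],[[0,-0.0125,0.4],[0,0,0.12],0],[[0,-0.0125,0.6],[0,0,0.12],0],[[0,-0.0125,0.75],[0,0,0.12],0],[[0,-0.0125,0.85],[0,0,0.12],0],[[0,-0.0125,0.92],[0,0,0.12],0],[[0,-0.0125,0.92],[0,0,0.12],0],[[0,-0.0125,0.92],[0,0,0.12],0]]'; python3 -c "
from h import *
goto(.421,-.198,.066,-3.5)"
```

```text
pos [ 0.4207 -0.1955  0.2503] F [0.7 0.4 0.6] w 0.0853 grip 0.0 t 2.525
shift [-0.002 -0.014  0.922] turn [ 0.002 -0.001  0.127]
axes
 [[-1.0e+00 -2.2e-03 -3.0e-04]
 [-2.2e-03  1.0e+00  1.1e-03]
 [ 3.0e-04  1.1e-03 -1.0e+00]]
time: 3.52
position: [0.421, -0.2, 0.0672]
tcp_rot: [0.093, 3.139, -0.001]
force: [-0.7, 0.6, 0.7]
gripper_width: 0.0851
gripper_force: 0.0
pos [ 0.421  -0.2     0.0672] F [-0.7  0.6  0.7] w 0.0851 grip 0.0 t 3.525
shift [0.    0.01  0.006] turn [-0.001  0.002  0.004]
axes
 [[-9.982e-01  5.920e-02  1.200e-03]
 [ 5.920e-02  9.982e-01 -6.000e-04]
 [-1.200e-03 -6.000e-04 -1.000e+00]]
```

```bash
python3 -m inch '[[[0,0.01,0.005],[0,0,0],0.5],[[0,0.01,0.005],[0,0,0],1],[[0,0.01,0.005],[0,0,0],1],[[0,0.01,0.005],[0,0,0],1],[[0,0.01,0.005],[0,0,0],1],[[0,0.01,0.005],[0,0,0],1],[[0,0.01,0.005],[0,0,0],1],[[0,0.01,0.005],[0,0,0],1]]' 30;python3 -m inch '[[[0,0,0],[0,0,0],1],[[0,0,0],[0,0,0],1],[[0,0,0],[0,0,0],1]]' 80; python3 -c "
from h import *
goto(.421,-.198,.066,-3.5)"
```

```text
time: 4.53
position: [0.4206, -0.1982, 0.0657]
tcp_rot: [0.094, 3.14, -0.0]
force: [-1.6, -1.3, 4.6]
gripper_width: 0.0198
gripper_force: 34.7
time: 4.9
position: [0.4206, -0.1983, 0.0658]
tcp_rot: [0.094, 3.14, -0.0]
force: [-0.9, -0.4, 6.2]
gripper_width: 0.0193
gripper_force: 78.0
pos [ 0.4206 -0.1983  0.0658] F [-0.9 -0.4  6.2] w 0.0193 grip 78.0 t 4.9
shift [-0.002  0.001 -0.001] turn [-0.001  0.001  0.003]
axes
 [[-9.982e-01  5.970e-02  5.000e-04]
 [ 5.970e-02  9.982e-01 -3.000e-04]
 [-5.000e-04 -3.000e-04 -1.000e+00]]
```

```bash
python3 -m inch '[[[0,0,-0.1],[0,0,0],1],[[0,0,-0.22],[0,0,0],1],[[0,0,-0.36],[0,0,0],1],[[0,0,-0.5],[0,0,0],1],[[0,0,-0.5],[0,0,0],1],[[0,0,-0.5],[0,0,0],1]]'
python3 - <<'E'
from h import *
a=grab('side');cv2.imwrite('pics/side2.png',a['image'][180:330,150:320].repeat(3,0).repeat(3,1))
goto(.5895,-.0447,.16,-5)
E
```

```text
time: 5.65
position: [0.4198, -0.1976, 0.1642]
tcp_rot: [-0.094, -3.138, -0.002]
force: [-0.9, 0.1, -2.0]
gripper_width: 0.0192
gripper_force: 78.5
pos [ 0.4197 -0.1976  0.164 ] F [-0.8  0.6 -2.1] w 0.019 grip 78.5 t 5.7
shift [-0.802  0.814  0.019] turn [ 0.003 -0.005  0.055]
axes
 [[-0.9982  0.0597 -0.0023]
 [ 0.0597  0.9982  0.0017]
 [ 0.0024  0.0016 -1.    ]]
```

View pics/side2.png

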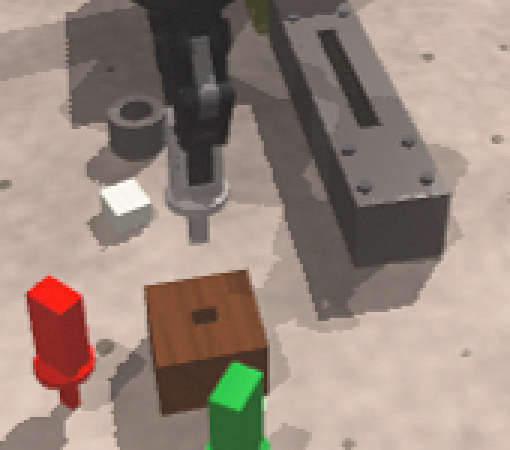

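```bash
python3 -m inch '[[[-0.15,0.15,0.01],[0,0,0.02],1],[[-0.35,0.35,0.02],[0,0,0.05],1],[[-0.55,0.56,0.02],[0,0,0.055],1],[[-0.72,0.73,0.02],[0,0,0.055],1],[[-0.8,0.815,0.02],[0,0,0.055],1],[[-0.8,0.815,0.02],[0,0,0.055],1],[[-0.8,0.815,0.02],[0,0,0.055],1]]' >/dev/null
python3 - <<'E'
from h import *
a=grab('side');cv2.imwrite('pics/side3.png',cv2.resize(a['image'][150:290,190:340],None,fx=4,fy=4,interpolation=2))
goto(.5895,-.0447,.16,-5)
E
```

```text
pos [ 0.5889 -0.0457  0.1607] F [-0.4  0.1 -1.7] w 0.0191 grip 78.7 t 6.625
shift [-0.002  0.005  0.003] turn [ 0.    -0.004 -0.002]
axes
 [[-9.961e-01  8.800e-02 -2.000e-03]
 [ 8.800e-02  9.961e-01  2.000e-04]
 [ 2.000e-03  0.000e+00 -1.000e+00]]
```

View pics/side3.png

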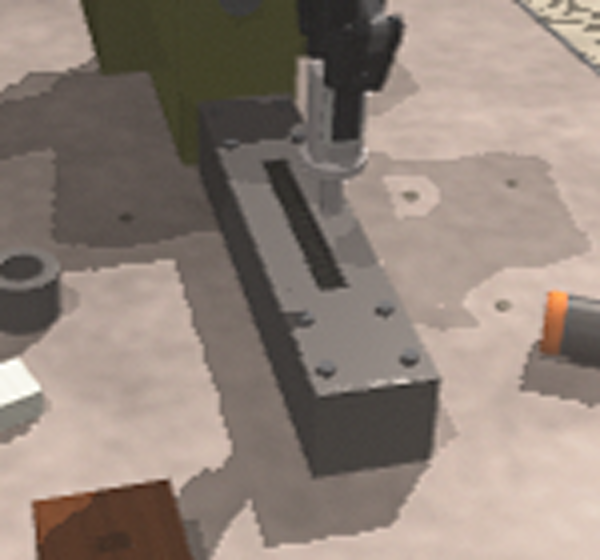

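```bash
cat >> h.py <<'E'
def proj(c,X):
    p=c['R']@np.array(X)+c['t'];q=c['intrinsics']@p;return q[:2]/q[2]
E
python3 - <<'E'
from h import *
c=dict(np.load('pics/side.npz'))
cr=lambda X:((proj(c,X)-[190,150]+.5)*4-.5).round(1)
ex=np.array([.9962,-.0872,0]);ey=np.array([.0872,.9962,0]);m=np.array([.5947,.0151,.06])
print('slot corners near L,R',cr(m-.075*ey-.009*ex),cr(m-.075*ey+.009*ex),'far',cr(m+.075*ey-.009*ex),cr(m+.075*ey+.009*ex))
k=np.array([.5889,-.0457,.1057])
print('tip',[cr(k+a*ex-.004*ey) for a in(-.006,.006)],'collar bottom L,R',[cr(k+[0,0,.034]+a*np.array([.948,-.318,0])) for a in(-.019,.019)])
g=c['image'].max(2)
print(g[195:208,262:284])
E
```

```text
slot corners near L,R [319.1 291.3] [348.3 287.5] far [260.  161.1] [285.6 158.4]
tip [array([322. , 217.3]), array([341.9, 214.9])] collar bottom L,R [array([299.5, 162. ]), array([366.1, 163.2])]
[[ 48  54  93 113 111 112 112 106  93  95 100  98  98 136 189 170 169 166
  167 166 166 166]
 [ 48  46  72 113 114 111 111 107  93 100 102 101 100 126 169 165 165 164
  162 160 160 161]
 [ 51  44  55  93 114 113 113 107  96 101 100 102 101 128 171 166 165 165
  163 161 160 159]
 [ 53  50  43  73 113 114 113 107  95 101 100 103 101 125 169 169 167 166
  163 162 157 158]
 [ 52  50  43  55  93 116 114 108  95 100  98 100 102 117 148 168 167 167
  165 164 165 162]
 [ 53  50  46  43  73 115 116 108  89  99 100 100 103 109 126 156 170 169
  170 170 169 166]
 [ 49  53  53  48  59 109 137 122  89 102  98 103 104 118 138 154 166 169
  171 173 173 173]
 [ 59  53  54  50  45  87 133 126 101 108 102 101 104 117 132 136 154 169
  170 173 172 173]
 [ 52  55  55  58  55  61 105 131 114 111 110 107 114 126 134 137 156 168
  168 170 171 169]
 [ 58  56  54  51  51  45  84 134 130 121 124 134 133 133 133 132 137 155
  168 167 166 166]
 [ 77  53  56  58  60  52  61 108 136 133 133 133 134 134 133 134 126 130
  167 168 167 166]
 [ 84  53  56  56  53  54  43  82 135 134 132 133 134 133 135 133 127 122
  150 171 167 169]
 [115  55  53  55  54  57  53  62 108 134 132 133 132 134 135 129 116 114
  136 173 173 175]]
```

```bash
python3 -m inch '[[[-0.004,0.005,0.06],[0,0,0],1],[[-0.004,0.005,0.12],[0,0,0],1],[[-0.004,0.005,0.18],[0,0,0],1],[[-0.004,0.005,0.2],[0,0,0],1],[[-0.004,0.005,0.22],[0,0,0],1],[[-0.004,0.005,0.24],[0,0,0],1],[[-0.004,0.005,0.26],[0,0,0],1],[[-0.004,0.005,0.26],[0,0,0],1]]'
python3 - <<'E'
from h import *
goto(.5900,-.0447,.0948,-5)
E
```

```text
time: 7.62
position: [0.5907, -0.044, 0.1092]
tcp_rot: [-0.137, -3.138, -0.0]
force: [-0.5, 0.5, -2.1]
gripper_width: 0.0192
gripper_force: 78.7
pos [ 0.5907 -0.044   0.1092] F [-0.5  0.5 -2.1] w 0.0192 grip 78.7 t 7.625
shift [ 0.003 -0.004  0.072] turn [ 0.    -0.001  0.   ]
axes
 [[-9.962e-01  8.710e-02 -4.000e-04]
 [ 8.710e-02  9.962e-01  1.000e-04]
 [ 4.000e-04  1.000e-04 -1.000e+00]]
```

```bash
python3 -m inch '[[[0.003,0,0.02],[0,0,0],1],[[0.003,0,0.04],[0,0,0],1],[[0.003,0,0.055],[0,0,0],1],[[0.003,0,0.065],[0,0,0],1],[[0.003,0,0.065],[0,0,0],1]]' | grep -E 'pos|force:' ;python3 -m inch '[[[0,0,0.01],[0,0,0],1],[[0,0,0.02],[0,0,0],1],[[0,0,0.02],[0,0,0],1]]' | grep -E 'pos|force:'
```

```text
position: [0.5902, -0.044, 0.0963]
force: [0.4, -0.0, -1.2]
gripper_force: 78.7
position: [0.5905, -0.0442, 0.0928]
force: [-0.4, 0.0, 0.9]
gripper_force: 79.0
```

```bash
python3 -m inch '[[[0,0,0.005],[0,0,0],1],[[0,0,0.01],[0,0,0],1],[[0,0,0.01],[0,0,0],1],[[0,0,0.01],[0,0,0],1]]' | grep -E 'pos|force:' ;python3 -m inch '[[[0,0.01,0],[0,0,0],1],[[0,0.02,0],[0,0,0],1],[[0,0.03,0],[0,0,0],1],[[0,0.03,0],[0,0,0],1]]' | grep -E 'pos|force:'
```

```text
position: [0.5904, -0.0442, 0.0907]
force: [-0.8, -2.3, 1.8]
gripper_force: 79.2
position: [0.5908, -0.0377, 0.0905]
force: [0.0, -1.8, 2.8]
gripper_force: 79.1
```

```bash
cat > chk.py <<'E'
from h import *
s=sense();F=s['force'];p=s['position'];ey=np.array([.0872,.9962]);ex=np.array([.9962,-.0872])
d=p[:2]-[.5947,.0151];print('t%.2f x%.1f y%.1f z%.1f F'%(s['time'],d@ex*1e3,d@ey*1e3,p[2]*1e3),F.round(1))
raise SystemExit(int(F[2]<1.2 or abs(F[1])>5.5))
E
python3 -m inch '[[[0,0.012,0],[0,0,0],1],[[0,0.024,0],[0,0,0],1],[[0,0.036,0],[0,0,0],1],[[0,0.048,0],[0,0,0],1],[[0,0.06,0],[0,0,0],1],[[0,0.07,0],[0,0,0],1],[[0,0.07,0],[0,0,0],1]]' >/dev/null; python3 chk.py &&
python3 -m inch '[[[0,0.005,0],[0,0,0],1],[[0,0.01,0],[0,0,0],1],[[0,0.015,0],[0,0,0],1],[[0,0.015,0],[0,0,0],1]]' >/dev/null && python3 chk.py &&
python3 -m inch '[[[0,0.005,0],[0,0,0],1],[[0,0.01,0],[0,0,0],1],[[0,0.015,0],[0,0,0],1],[[0,0.015,0],[0,0,0],1]]' >/dev/null && python3 chk.py &&
python3 -m inch '[[[0,0.005,0],[0,0,0],1],[[0,0.01,0],[0,0,0],1],[[0,0.015,0],[0,0,0],1],[[0,0.015,0],[0,0,0],1]]' >/dev/null && python3 chk.py &&
python3 -m inch '[[[0,0.005,0],[0,0,0],1],[[0,0.01,0],[0,0,0],1],[[0,0.015,0],[0,0,0],1],[[0,0.015,0],[0,0,0],1]]' >/dev/null && python3 chk.py
```

```text
t10.50 x0.7 y-39.0 z90.5 F [-0.  -2.4  2.9]
t11.00 x0.7 y-36.2 z90.5 F [ 0.2 -3.3  3. ]
t11.50 x0.7 y-33.1 z90.5 F [-0.1 -3.1  2.4]
t12.00 x0.7 y-30.1 z90.5 F [ 0.1 -2.   2.4]
t12.50 x0.7 y-27.1 z90.5 F [-0.2 -2.5  2.3]
```

```bash
python3 -m inch '[[[0,0.005,0],[0,0,0],1],[[0,0.01,0],[0,0,0],1],[[0,0.015,0],[0,0,0],1],[[0,0.015,0],[0,0,0],1]]' >/dev/null && python3 chk.py &&
python3 -m inch '[[[0,0.005,0],[0,0,0],1],[[0,0.01,0],[0,0,0],1],[[0,0.015,0],[0,0,0],1],[[0,0.015,0],[0,0,0],1]]' >/dev/null && python3 chk.py &&
python3 -m inch '[[[0,0.005,0],[0,0,0],1],[[0,0.01,0],[0,0,0],1],[[0,0.015,0],[0,0,0],1],[[0,0.015,0],[0,0,0],1]]' >/dev/null && python3 chk.py &&
python3 -m inch '[[[0,0.005,0],[0,0,0],1],[[0,0.01,0],[0,0,0],1],[[0,0.015,0],[0,0,0],1],[[0,0.015,0],[0,0,0],1]]' >/dev/null && python3 chk.py &&
python3 -m inch '[[[0,0.005,0],[0,0,0],1],[[0,0.01,0],[0,0,0],1],[[0,0.015,0],[0,0,0],1],[[0,0.015,0],[0,0,0],1]]' >/dev/null && python3 chk.py &&
python3 -m inch '[[[0,0.005,0],[0,0,0],1],[[0,0.01,0],[0,0,0],1],[[0,0.015,0],[0,0,0],1],[[0,0.015,0],[0,0,0],1]]' >/dev/null && python3 chk.py &&
python3 -m inch '[[[0,0.005,0],[0,0,0],1],[[0,0.01,0],[0,0,0],1],[[0,0.015,0],[0,0,0],1],[[0,0.015,0],[0,0,0],1]]' >/dev/null && python3 chk.py &&
python3 -m inch '[[[0,0.005,0],[0,0,0],1],[[0,0.01,0],[0,0,0],1],[[0,0.015,0],[0,0,0],1],[[0,0.015,0],[0,0,0],1]]' >/dev/null && python3 chk.py
```

```text
t13.00 x0.7 y-24.1 z90.5 F [-0.2 -2.5  2.9]
t13.50 x0.7 y-21.1 z90.5 F [-0.3 -2.9  2.3]
t14.00 x0.7 y-18.1 z90.5 F [ 0.4 -2.4  2. ]
t14.50 x0.7 y-15.1 z90.5 F [ 0.2 -3.1  3.1]
t15.00 x0.7 y-12.1 z90.5 F [-0.1 -2.2  1.9]
t15.50 x0.7 y-9.1 z90.5 F [ 0.  -2.3  2.5]
t16.00 x0.7 y-6.1 z90.5 F [-0.4 -2.6  2.9]
t16.50 x0.7 y-3.1 z90.5 F [-0.  -2.1  3.1]
```

```bash
python3 -m inch '[[[0,0.005,0],[0,0,0],1],[[0,0.01,0],[0,0,0],1],[[0,0.015,0],[0,0,0],1],[[0,0.015,0],[0,0,0],1]]' >/dev/null && python3 chk.py &&
python3 -m inch '[[[0,0.005,0],[0,0,0],1],[[0,0.01,0],[0,0,0],1],[[0,0.015,0],[0,0,0],1],[[0,0.015,0],[0,0,0],1]]' >/dev/null && python3 chk.py &&
python3 -m inch '[[[0,0.005,0],[0,0,0],1],[[0,0.01,0],[0,0,0],1],[[0,0.015,0],[0,0,0],1],[[0,0.015,0],[0,0,0],1]]' >/dev/null && python3 chk.py &&
python3 -m inch '[[[0,0.005,0],[0,0,0],1],[[0,0.01,0],[0,0,0],1],[[0,0.015,0],[0,0,0],1],[[0,0.015,0],[0,0,0],1]]' >/dev/null && python3 chk.py &&
python3 -m inch '[[[0,0.005,0],[0,0,0],1],[[0,0.01,0],[0,0,0],1],[[0,0.015,0],[0,0,0],1],[[0,0.015,0],[0,0,0],1]]' >/dev/null && python3 chk.py &&
python3 -m inch '[[[0,0.005,0],[0,0,0],1],[[0,0.01,0],[0,0,0],1],[[0,0.015,0],[0,0,0],1],[[0,0.015,0],[0,0,0],1]]' >/dev/null && python3 chk.py &&
python3 -m inch '[[[0,0.005,0],[0,0,0],1],[[0,0.01,0],[0,0,0],1],[[0,0.015,0],[0,0,0],1],[[0,0.015,0],[0,0,0],1]]' >/dev/null && python3 chk.py &&
python3 -m inch '[[[0,0.005,0],[0,0,0],1],[[0,0.01,0],[0,0,0],1],[[0,0.015,0],[0,0,0],1],[[0,0.015,0],[0,0,0],1]]' >/dev/null && python3 chk.py
```

```text
t17.00 x0.7 y-0.1 z90.5 F [-1.1 -3.   3.4]
t17.50 x0.7 y2.9 z90.5 F [ 0.6 -2.6  3.4]
t18.00 x0.7 y5.9 z90.5 F [-0.3 -3.   2.7]
t18.50 x0.7 y8.9 z90.5 F [-0.3 -2.1  2.7]
t19.00 x0.7 y11.9 z90.5 F [ 0.1 -3.   3. ]
t19.50 x0.1 y15.3 z89.8 F [ 0.4  0.4 -2.5]
```

```bash
python3 -m inch '[[[0,0,0.01],[0,0,0],1],[[0,0,0.02],[0,0,0],1],[[0,0,0.03],[0,0,0],1],[[0,0,0.03],[0,0,0],1]]' >/dev/null ; python3 chk.py; python3 -m inch '[[[0,0,0.003],[0,0,0],1]]' |grep force: ;  python3 chk.py
```

```text
t20.00 x0.6 y14.7 z84.2 F [-0.4  0.1 -1.5]
force: [0.4, -0.2, -2.2]
gripper_force: 78.6
t20.12 x0.8 y14.7 z84.0 F [ 0.4 -0.2 -2.2]
```

```bash
python3 -m inch '[[[0,0,0.005],[0,0,0],1],[[0,0,0.01],[0,0,0],1],[[0,0,0.012],[0,0,0],1],[[0,0,0.012],[0,0,0],1]]' >/dev/null ; python3 chk.py; python3 -m inch '[[[0,0,0.004],[0,0,0],1],[[0,0,0.004],[0,0,0],1]]' >/dev/null;  python3 chk.py;  python3 -m inch '[[[0,0,0.003],[0,0,0],1],[[0,0,0.003],[0,0,0],1]]' >/dev/null;  python3 chk.py
```

```text
t20.62 x0.7 y14.7 z81.5 F [ 0.6 -0.8 -2. ]
t20.88 x0.8 y14.7 z80.8 F [ 0.2  0.4 -1.1]
t21.12 x0.8 y14.7 z80.8 F [-2.5  0.   5.1]
```

```bash
python3 -m inch '[[[0,0,0.003],[0,0,0],1],[[0,0,0.003],[0,0,0],1]]' >/dev/null;  python3 chk.py; python3 -m inch '[[[0,0,0.003],[0,0,0],1],[[0,0,0.002],[0,0,0],0.7],[[0,0,0],[0,0,0],0.6],[[0,0,0],[0,0,0],0.5],[[0,0,0],[0,0,0],0.3],[[0,0,0],[0,0,0],0.1],[[0,0,0],[0,0,0],0],[[0,0,0],[0,0,0],0]]' 20; python3 -m inch '[[[0,0,-0.1],[0,0,0],0],[[0,0,-0.25],[0,0,0],0],[[0,0,-0.45],[0,0,0],0],[[0,0,-0.65],[0,0,0],0],[[0,0,-0.8],[0,0,0],0],[[0,0,-0.8],[0,0,0],0]]'
python3 - <<'E'
from h import *
a=grab('side');b=grab('wrist')
cv2.imwrite('pics/end.png',np.hstack([cv2.resize(a['image'][120:240,190:290],(400,480),interpolation=2),cv2.resize(b['image'][60:300,156:356],(400,480),interpolation=2)]))
E
```

```text
t21.38 x0.8 y14.7 z80.8 F [-3.9 -0.3 10.2]
time: 22.38
position: [0.5967, 0.0297, 0.0795]
tcp_rot: [0.137, 3.139, 0.0]
force: [0.1, -0.2, -0.0]
gripper_width: 0.0853
gripper_force: 0.0
time: 23.12
position: [0.5978, 0.0297, 0.2421]
tcp_rot: [0.137, 3.133, -0.0]
force: [-0.1, 0.6, 0.6]
gripper_width: 0.0852
gripper_force: 0.0
```

View pics/end.png

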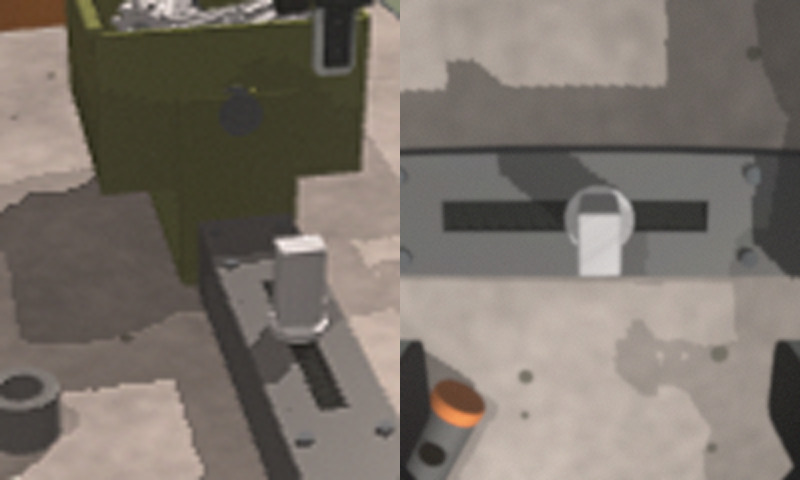

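The key stands upright with its collar flat on the cover, at crop pixels (300,330) in the side view and (600,220) in the wrist view. The gripper is clear of it, and the bin and bushing look undisturbed.

```bash
python3 -c "
from cell import *
print(sign_off())"
```

```text
the job is handed in; nothing more can be done
None
```

The drop key is in the bar's groove, about 15 mm from mid-slot on the bin side, with its collar flat on the housing and the gripper clear; the job is handed in, though the sign-off gave back no verdict and the bar's shift could not be read directly (the sideways force read at each step stayed near 3 N, against the 15 N that drags it).

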